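Take the charged pack out of the twin charger and stand it in the tray

ROBOT

A 6-joint arm with a two-finger parallel gripper is mounted at the origin on the work surface. World frame = base frame: x ahead of the robot, y to its left, z up, the work surface at z = 0. Lengths are in mm, angles in degrees, forces in N, time in s.
With the tool pointing down it reaches from about 300 to 850 mm from the base axis. Payload 4.2 kg.
Tool frame: the origin (TCP) lies at the very end of the fingers, on their centre line; the grasp point (between the pads) lies 19 mm behind it (env.grasp_offset is the distance from the TCP to the grasp point, in mm); z points along the fingers, y is the line along which they close (so a half turn about z gives the same grasp; the last joint's range is limited). The gripper opens to 91 mm and grips with 3 to 60 N. Pads are 32 mm wide; open, the fingers measure 118 mm over their backs; the gripper's body (76 mm by 178 mm) begins 60 mm behind the grasp point.
Start: joints at [-66.291, 18.312, 89.639, -0, 72.044, -1.146], TCP at [241.69, -521.756, 213.976] pointing down, gripper open.
Joint ranges: [-177.97, 177.97], [-48.28, 115.42], [12.27, 149.76], [-77.06, 257.06], [2.81, 150.46], [-146.56, 146.56]. Speed limits (degrees/s): [147.25, 147.25, 180, 180, 180, 180].

INTERFACE

Orientations are given as [roll, pitch, yaw] about the fixed x, y, z axes, in that order (R = Rz(yaw) Ry(pitch) Rx(roll)).
In Python, from workcell import env gives the robot as it stands. The module is installed in compiled form; this text tells all that it offers.
- The arm moves only by the tool send_rows, never from a script. Its argument "motion" is a list of rows, each an object of numbers: "tx", "ty", "tz": the shift along the tool's x, y, z in units of 500 mm (1.0 is 500 mm); "rx", "ry", "rz": the turn, a rotation vector about the tool's x, y, z in units of 30 degrees (1.0 is 30 degrees); "gripper": the closure, from -1 (fully open) to 1 (shut). In form: [{"tx": .., "ty": .., "tz": .., "rx": .., "ry": .., "rz": .., "gripper": ..}, ...]. A call has 1 to 12 rows; each row shifts and turns the commanded pose from where the row before left it, along the tool's axes as they then stand; what a row does not reach is not made up. A row lasts 1/8 s, in which the tool goes at most 62.5 mm and 10.7 degrees, less where a joint would pass 70% of its speed; a pose out of reach is approached as far as the arm can. A call with a number of a shift or a turn outside -1 to 1 is refused whole. A call with a gripper value outside its range is refused whole. The fingers move at their own pace and stop on an object; "grip_force" is the grip in N (left out, the last holds). Time passes only in rows, so rows that do not move let the fingers close. It gives the time, the measured TCP pose, the force, the opening and the grip force at its end, in the units of the state.
- env.state(): the state, without advancing time (a new reading comes with each control period).
- env.grab_frame(name): name is "scene" or "top" or "wrist"; returns a dict with "frame" (420x560x3 uint8, red, green, blue), "vertical_fov" (degrees; the focal length in pixels is half the picture's height over the tangent of half this angle, whatever the lens; pixels are square), "cx", "cy" (the principal point, pixels), "rvec" (rotation vector, rad) and "tvec" (3), from world to camera coordinates, as OpenCV has them; the wrist camera has in their place "T_tool_cam" (4x4, takes a point from camera to tool coordinates, whose origin is the TCP and whose axes are the flange's). Camera axes: x right, y down, z forward; pixel columns grow to the right and rows downward; lengths in mm; the calibration is good to about 2 mm. A picture is of the moment at which its call begins: read the wrist's pose just before it. There is no depth.
- env.job_done(): hands the job in; it is judged then, once.
The state is a dict: "time_s": time; "qpos": joint angles; "qvel": joint speeds; "effort": joint torques, N m; "ee_pos": TCP position; "ee_rot": TCP orientation; "force": force on the tool from outside, world axes, zero at the start; "torque": the same for the moment, N m; "gripper_width": finger opening in mm; "gripper_force": force on a finger pad.
Only numpy, scipy, OpenCV 4.12 (cv2) and the standard library are available. Lean on these libraries where they do the work, as an engineer would, in place of code of your own. Each camera call takes 0.05 s, during which the arm holds its last target. There are 200 camera calls.

TASK

Switch the charger off by pushing its red-knobbed toggle right over, away from the robot. Then pull the battery pack with the green markings out of its leaning bay, against the spring catch, and set it down (do not drop it) standing upright on its foot in the empty half of the blue tray. Leave the red-marked pack seated, the switch off and everything else on the bench where it is.

Things in the scene. Friction and masses are not known exactly. Their poses are not given: they have to be found in the camera images.
- switch (a joint): angle of the charger's toggle switch, a steel rod with a red ball, turning about an axis along the charger's y, 34 mm above the bench. 0 rad = on, leaning 0.5 rad to the charger's -x (the robot's side); 1.0 rad = off, leaning 0.5 rad to +x, where it stops. It stays where it is left and needs about 1 to 2 N at the ball.
- switch_tip (a point): centre of the red ball (26 mm across) on the toggle's end, 60 mm from the toggle's axis, about 87 mm above the bench at both ends of the travel and 94 mm half-way; between on and off it travels 58 mm along the charger's +x. Under it is a grey block 70 x 50 x 25 mm (its top 37 mm above the bench).
- charger: twin-bay battery charger screwed to the bench; origin on the bench, x pointing away from the robot (yaw within 0.3 rad), z up. Grey base plate 200 (x) x 360 (y) x 12 mm, its centre at y = +20 mm. Toggle's axis at x 0, y -105 mm. Two black sockets, at y = 0 and y = +115 mm, lean 32 degrees (0.559 rad) from vertical towards -x: a pack comes out along (-0.530, 0, 0.848) in these axes.
- bay0 (a point): middle of the mouth of the charger's socket at y = 0, level with the socket's top. Axes as the charger's. Inside, two steel noses on springs, one near, one far, catch the pack's foot; a pull of about 10 to 18 N along the leaning axis frees it within 20 mm, and after 50 mm the foot is out.
- bay1 (a point): the same for the socket at y = +115 mm.
- charged_pack_head (a point): centre of the yellow head of the pack with GREEN top and markings, the one to take out, in either bay. z runs along the pack from foot to head, x through its thickness, y across its width; seated, z leans 32 degrees to the robot, y is the charger's. Head 44 (x) x 80 (y) x 56 mm (z), seated on the socket's 68 mm wide top. Grip it across its thickness (its own x), the tool leaning with it.
- charged_pack_foot (a point): centre of the underside of the green-marked pack's foot, 72 mm below the centre of its head along its z; axes as the head's. The foot is black, flat-bottomed, 30 (x) x 48 (y) mm, joined to the head by a neck 16 x 46 mm; the pack stands by itself on it. Weighs 0.26 to 0.42 kg.
- charged_pack: the green-marked pack as a whole; origin and axes as charged_pack_foot.
- other_pack_head (a point): centre of the head of the like pack with RED top and markings, seated in the other bay: leave it there.
- tray: open blue tray fixed to the bench, 150 (x) x 230 (y) x 30 mm high, walls and floor 5 mm thick; origin under its centre, x away from the robot (within its yaw), z up. A 5 mm wall along x divides it into two halves, each 140 x 107 mm inside.
- tray_empty (a point): centre of the inner floor of the tray's empty half (the half to +y of the tray), 5 mm above the bench; axes as the tray's.
- bit_case: green flat case 90 x 60 x 18 mm lying in the other half of the tray; leave alone.
- glue: white glue bottle, 52 mm across, 160 mm tall, standing; origin under it; leave alone.
- stain_can: tin 84 mm across, 100 mm tall behind the charger; origin under it; leave alone.
- screw_jar: amber jar 64 mm across, 85 mm tall, left of the charger; origin under it; leave alone.
- tape_measure: yellow tape measure 65 x 40 x 60 mm standing in front of the charger (robot's side); origin under it; leave alone.
- screwdriver: screwdriver 200 mm long, 26 mm thick, lying in front of the tray; origin under its middle; leave alone.
- offcut: wooden block 90 x 50 x 35 mm behind the tray; origin under it; leave alone.

How it is judged:
By the outcome, as a careful person would: the job done as asked, in the order asked, and still so for the second after the job is handed in, with the robot touching nothing.
It also fails if it takes over 54 s, if anything falls off the work surface, if the arm or the gripper's body presses on something with over 40 N, if the wrist force passes 120 N, or if a joint passes its speed limit or range.

## Working session

There is one attempt and no reset: what is moved stays moved. The work goes in short steps, Python scripts to look and compute and a tool call to move; the robot and the scene stay as the last step left them, time stands still between calls to the robot, and variables do not carry over. Pictures are saved under pics/ and viewed, at most 10 in all, crops included, and the job is handed in when it is done.

Besides the shell and the picture viewer there is one more tool, called after "Request:" as name([rows], argument=value, ...), one row to a line, values as JSON. send_rows: Moves the arm, as the interface text tells. Shifts and turns lie within -1 to 1; 1 stands for 500 mm of shift or 30 degrees of turn. Its arguments: {"type":"object","properties":{"motion":{"type":"array"},"grip_force":{"type":"number"}},"required":["motion"]}

```bash
mkdir -p pics; cat > h.py <<'E'
import numpy as np, cv2
from scipy.spatial.transform import Rotation as R
from workcell import env
def cam(name):
    s=env.state(); g=env.grab_frame(name); f=g['frame']; h=f.shape[0]
    fl=h/2/np.tan(np.radians(g['vertical_fov'])/2)
    K=np.array([[fl,0,g['cx']],[0,fl,g['cy']],[0,0,1]])
    if 'rvec' in g:
        Rm=cv2.Rodrigues(np.array(g['rvec'],float))[0]; t=np.array(g['tvec'],float).ravel()
        return dict(f=f,K=K,C=-Rm.T@t,R=Rm.T,g=g)
    T=np.array(g['T_tool_cam']); Rt=R.from_euler('xyz',s['ee_rot'],degrees=True).as_matrix()
    return dict(f=f,K=K,R=Rt@T[:3,:3],C=Rt@T[:3,3]+np.array(s['ee_pos']),g=g)
def ray(c,u,v):
    d=c['R']@np.linalg.inv(c['K'])@np.array([u,v,1.]); return c['C'],d/np.linalg.norm(d)
def onz(c,u,v,z):
    C,d=ray(c,u,v); return C+d*(z-C[2])/d[2]
def proj(c,p):
    q=c['K']@c['R'].T@(np.array(p,float)-c['C']); return q[:2]/q[2]
def tri(*rs):
    A=np.zeros((3,3));b=np.zeros(3)
    for C,d in rs:
        M=np.eye(3)-np.outer(d,d);A+=M;b+=M@C
    p=np.linalg.solve(A,b); return p,[np.linalg.norm((np.eye(3)-np.outer(d,d))@(p-C)) for C,d in rs]
def save(c,n,s=1.4): cv2.imwrite('pics/'+n,cv2.resize(c['f'][:,:,::-1],None,fx=s,fy=s,interpolation=cv2.INTER_CUBIC))
E
python3 - <<'E'
from h import *
for n in('scene','top'):
    c=cam(n); save(c,n+'1.png'); print(n,c['C'],c['K'][0,0],c['g']['cx'],c['g']['cy'],[k for k in c['g']])
print(env.state())
E
```

```text
scene [1265.35045091 -452.76614522 1126.1711254 ] 498.95486811149107 278.3250970507967 206.84899146969929 ['frame', 'vertical_fov', 'cx', 'cy', 'rvec', 'tvec']
top [ 490.05423145   20.41185262 1156.6709618 ] 467.1361898076322 273.3414758338396 203.36583745238894 ['frame', 'vertical_fov', 'cx', 'cy', 'rvec', 'tvec']
{'time_s': 0.1, 'qpos': array([-6.62931923e+01,  1.83480746e+01,  8.96995208e+01, -9.46722605e-04,
        7.20430568e+01, -1.14454648e+00]), 'qvel': array([ 0.0817051 ,  0.03005874, -0.20760473,  0.09786442,  0.01335662,
       -0.01845481]), 'effort': array([ 4.45194446e-04, -4.13333201e+01, -2.32509309e+01,  7.29254354e-02,
        4.22018662e-02, -4.23131405e-05]), 'ee_pos': array([ 241.48102515, -521.3417694 ,  213.20266914]), 'ee_rot': array([-1.79909348e+02, -9.10793327e-04,  2.48516461e+01]), 'force': array([-0.11238412,  0.81840371, -0.22280274]), 'torque': array([0.01235645, 0.04389217, 0.02489756]), 'gripper_force': 0.0, 'gripper_width': 90.96013051804334}
```

View pics/scene1.png

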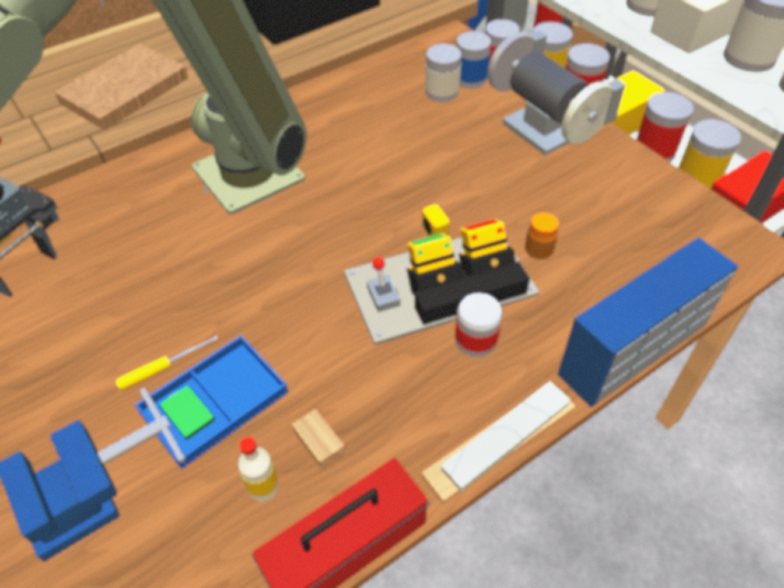

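View pics/top1.png

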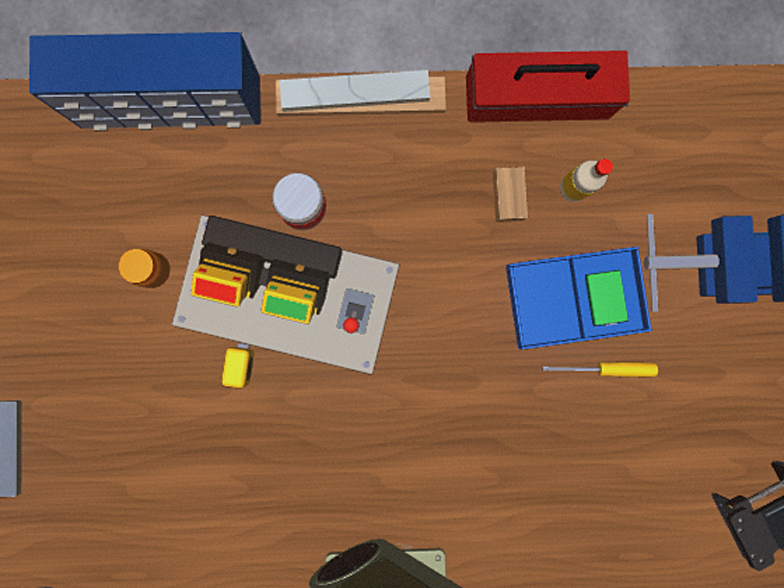

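```bash
cat > m.py <<'E'
from h import *
t=cam('top'); s=cam('scene')
def blobs(c,lo,hi,box=None,amin=15):
    hsv=cv2.cvtColor(c['f'],cv2.COLOR_RGB2HSV); m=cv2.inRange(hsv,lo,hi)
    if box: z=np.zeros_like(m); x0,y0,x1,y1=box; z[y0:y1,x0:x1]=m[y0:y1,x0:x1]; m=z
    n,l,st,ce=cv2.connectedComponentsWithStats(m)
    return m,[(ce[i].round(1).tolist(),st[i].tolist()) for i in range(1,n) if st[i,4]>=amin],l
if __name__=='__main__':
    tb=blobs(t,(0,170,120),(6,255,255),(120,150,290,280))[1]; sb=blobs(s,(0,150,120),(8,255,255),(240,140,390,230))[1]
    print('red',tb,sb)
    print('green top',blobs(t,(50,100,60),(80,255,255),(120,150,290,280))[1]); print('green sc',blobs(s,(45,100,60),(85,255,255),(240,140,390,230))[1])
    # plate
    m=blobs(t,(0,0,120),(180,45,230),(115,145,290,275))[0]; m=cv2.morphologyEx(m,cv2.MORPH_OPEN,np.ones((3,3)))
    h=cv2.convexHull(np.vstack(cv2.findContours(m,0,1)[0])); 
    q=cv2.approxPolyDP(h,6,True)[:,0]; print('plate',[(p.tolist(),onz(t,*p,12).round(1).tolist()) for p in q])
    m=blobs(t,(100,140,50),(125,255,255),(355,170,470,255))[0]
    h=cv2.convexHull(np.vstack(cv2.findContours(m,0,1)[0])); q=cv2.approxPolyDP(h,5,True)[:,0]
    print('tray',[(p.tolist(),onz(t,*p,30).round(1).tolist()) for p in q])
E
python3 m.py
```

```text
red [([153.5, 207.4], [139, 199, 30, 17, 293]), ([250.3, 231.7], [245, 227, 11, 11, 88])] [([342.8, 159.4], [334, 157, 18, 6, 41]), ([269.8, 186.8], [266, 183, 8, 9, 56])]
green top [([204.2, 219.4], [190, 211, 30, 18, 328])]
green sc [([305.6, 170.4], [296, 168, 20, 6, 44])]
plate [([284, 189], [594.9, -36.2, 12.0]), ([265, 266], [408.1, 15.9, 12.0]), ([124, 232], [500.8, 355.7, 12.0]), ([144, 154], [690.6, 305.1, 12.0]), ([228, 145], [707.7, 98.7, 12.0])]
tray [([455, 176], [613.6, -455.2, 30.0]), ([464, 236], [466.6, -469.4, 30.0]), ([370, 248], [444.6, -238.6, 30.0]), ([363, 189], [587.9, -227.6, 30.0])]
```

```bash
cat >> h.py <<'E'
YAW=np.radians(-15.2); O=np.array([543.4,140.8,0]); RC=R.from_euler('z',YAW).as_matrix()
def ch(x,y,z): return O+RC@np.array([x,y,z],float)
def inch(p): return RC.T@(np.array(p)-O)
def tilt(deg): # tool leaning: z along (sin,0,-cos) of charger, y along charger x (cos,0,sin)
    a=np.radians(deg); z=RC@[np.sin(a),0,-np.cos(a)]; y=RC@[np.cos(a),0,np.sin(a)]; return np.column_stack([np.cross(y,z),y,z])
def go(p,Rg,s=None):
    s=s or env.state(); Rt=R.from_euler('xyz',s['ee_rot'],degrees=True).as_matrix()
    print('at',s['ee_pos'].round(1),'t',s['time_s'],'w',round(s['gripper_width'],1))
    print('shift in current tool axes (units)',(Rt.T@(np.array(p)-s['ee_pos'])/500).round(4),'in goal axes',(Rg.T@(np.array(p)-s['ee_pos'])/500).round(4))
    print('turn (units)',(np.degrees(R.from_matrix(Rt.T@Rg).as_rotvec())/30).round(4))
E
python3 - <<'E'
from m import *
p,e=tri(ray(t,250.3,231.7),ray(s,269.8,186.8)); print('ball',p,e,inch(p))
p,e=tri(ray(t,204.2,219.4),ray(s,305.6,170.4)); print('greentop',p,e,inch(p))
p,e=tri(ray(t,153.5,207.4),ray(s,342.8,159.4)); print('redtop',p,e,inch(p))
go(ch(-90,-105,214),tilt(0))
go(ch(-90,-105,76),tilt(0))
E
```

```text
ball [491.4132501   45.90598371  95.35287687] [np.float64(1.680624283453231), np.float64(1.6806242834532188)] [ -25.28788696 -105.2046542    95.35287687]
greentop [521.54210308 146.0754407  124.37493532] [np.float64(1.391035743282826), np.float64(1.3910357432829983)] [-22.47639453  -0.64001675 124.37493532]
redtop [550.7276231  255.69242985 125.99181559] [np.float64(2.0440764980760058), np.float64(2.044076498076013)] [-23.05227466 112.79431338 125.99181559]
at [ 241.6 -521.6  213.7] t 0.3 w 91.0
shift in current tool axes (units) [ 8.316e-01 -9.035e-01 -1.000e-04] in goal axes [ 1.2268e+00  5.5100e-02 -6.0000e-04]
turn (units) [-1.0000e-03 -4.0000e-04 -1.6649e+00]
at [ 241.6 -521.6  213.7] t 0.3 w 91.0
shift in current tool axes (units) [ 0.8316 -0.9034  0.2759] in goal axes [1.2268 0.0551 0.2754]
turn (units) [-1.0000e-03 -4.0000e-04 -1.6649e+00]
```

Request:
send_rows([
  {"rz": -0.278,"gripper": 1},
  {"rz": -0.278,"gripper": 1},
  {"rz": -0.278,"gripper": 1},
  {"rz": -0.278,"gripper": 1},
  {"rz": -0.278,"gripper": 1},
  {"rz": -0.275,"gripper": 1},
  {"tx": 0.1,"ty": 0.005,"gripper": 1},
  {"tx": 0.1,"ty": 0.005,"gripper": 1},
  {"tx": 0.1,"ty": 0.005,"gripper": 1},
  {"tx": 0.1,"ty": 0.005,"gripper": 1},
  {"tx": 0.1,"ty": 0.005,"gripper": 1},
  {"tx": 0.1,"ty": 0.005,"gripper": 1},
], grip_force=20)

```text
invalid input at $.motion[0]: expected keys tx, ty, tz, rx, ry, rz, gripper
```

Request:
send_rows([
  {"tx": 0.1,"ty": 0.005,"gripper": 1},
  {"tx": 0.1,"ty": 0.005,"gripper": 1},
  {"tx": 0.1,"ty": 0.005,"gripper": 1},
  {"tx": 0.1,"ty": 0.005,"gripper": 1},
  {"tx": 0.1,"ty": 0.005,"gripper": 1},
  {"tx": 0.1,"gripper": 1},
  {"tx": 0.027,"gripper": 1},
  {"gripper": 1},
  {"gripper": 1},
])

```text
invalid input at $.motion[0]: expected keys tx, ty, tz, rx, ry, rz, gripper
```

```bash
python3 - <<'E'
from h import *
go(ch(-90,-105,76),tilt(0))
c=cam('wrist'); save(c,'w1.png'); hsv=cv2.cvtColor(c['f'],cv2.COLOR_RGB2HSV)
for nm,lo,hi in(('red',(0,170,100),(7,255,255)),('green',(50,100,60),(80,255,255))):
    n,l,st,ce=cv2.connectedComponentsWithStats(cv2.inRange(hsv,lo,hi))
    print(nm,[(ce[i].round(1),st[i]) for i in range(1,n) if st[i,4]>60])
print('exp ball',proj(c,ch(-28.8,-105,87)),'exp greentop',proj(c,ch(-22.5,-.6,124)))
E
```

```text
at [ 241.6 -521.6  213.7] t 0.3 w 91.0
shift in current tool axes (units) [ 0.8316 -0.9034  0.2759] in goal axes [1.2268 0.0551 0.2754]
turn (units) [-1.0000e-03 -4.0000e-04 -1.6649e+00]
red []
green []
exp ball [-490.87055099 -621.79102383] exp greentop [-1078.09244793 -1191.23536534]
```

View pics/w1.png

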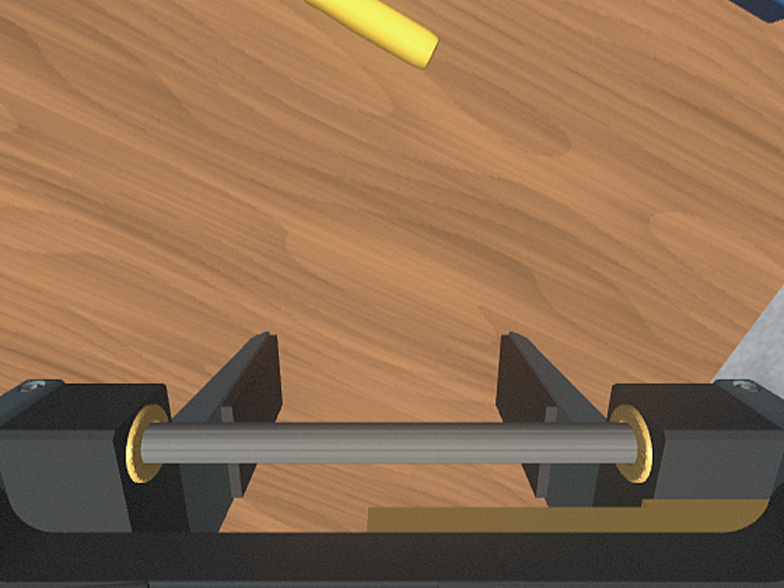

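The wrist view from the start pose shows the bench, the screwdriver handle at the top (375,30) and the open fingers. Every row needs all seven keys, so nothing moved; I'll resend the rows in full.

Request:
send_rows([
  {"tx": 0,"ty": 0,"tz": 0,"rx": 0,"ry": 0,"rz": -0.278,"gripper": 1},
  {"tx": 0,"ty": 0,"tz": 0,"rx": 0,"ry": 0,"rz": -0.278,"gripper": 1},
  {"tx": 0,"ty": 0,"tz": 0,"rx": 0,"ry": 0,"rz": -0.278,"gripper": 1},
  {"tx": 0,"ty": 0,"tz": 0,"rx": 0,"ry": 0,"rz": -0.278,"gripper": 1},
  {"tx": 0,"ty": 0,"tz": 0,"rx": 0,"ry": 0,"rz": -0.278,"gripper": 1},
  {"tx": 0,"ty": 0,"tz": 0,"rx": 0,"ry": 0,"rz": -0.275,"gripper": 1},
  {"tx": 0.1,"ty": 0.005,"tz": 0,"rx": 0,"ry": 0,"rz": 0,"gripper": 1},
  {"tx": 0.1,"ty": 0.005,"tz": 0,"rx": 0,"ry": 0,"rz": 0,"gripper": 1},
  {"tx": 0.1,"ty": 0.005,"tz": 0,"rx": 0,"ry": 0,"rz": 0,"gripper": 1},
  {"tx": 0.1,"ty": 0.005,"tz": 0,"rx": 0,"ry": 0,"rz": 0,"gripper": 1},
  {"tx": 0.1,"ty": 0.005,"tz": 0,"rx": 0,"ry": 0,"rz": 0,"gripper": 1},
  {"tx": 0.1,"ty": 0.005,"tz": 0,"rx": 0,"ry": 0,"rz": 0,"gripper": 1},
], grip_force=20)

```text
time_s: 1.85
ee_pos: [335.1, -234.7, 214.1]
ee_rot: [180.0, 0.0, 74.8]
force: [0.8, -0.2, 0.2]
gripper_width: 0.4
gripper_force: 0.0
```

Request:
send_rows([
  {"tx": 0.1,"ty": 0.005,"tz": 0,"rx": 0,"ry": 0,"rz": 0,"gripper": 1},
  {"tx": 0.1,"ty": 0.005,"tz": 0,"rx": 0,"ry": 0,"rz": 0,"gripper": 1},
  {"tx": 0.1,"ty": 0.005,"tz": 0,"rx": 0,"ry": 0,"rz": 0,"gripper": 1},
  {"tx": 0.1,"ty": 0.005,"tz": 0,"rx": 0,"ry": 0,"rz": 0,"gripper": 1},
  {"tx": 0.1,"ty": 0.005,"tz": 0,"rx": 0,"ry": 0,"rz": 0,"gripper": 1},
  {"tx": 0.1,"ty": 0,"tz": 0,"rx": 0,"ry": 0,"rz": 0,"gripper": 1},
  {"tx": 0.027,"ty": 0,"tz": 0,"rx": 0,"ry": 0,"rz": 0,"gripper": 1},
  {"tx": 0,"ty": 0,"tz": 0,"rx": 0,"ry": 0,"rz": 0,"gripper": 1},
  {"tx": 0,"ty": 0,"tz": 0,"rx": 0,"ry": 0,"rz": 0,"gripper": 1},
])

```text
time_s: 2.98
ee_pos: [428.6, 62.0, 213.9]
ee_rot: [-180.0, 0.0, 74.7]
force: [0.1, -0.2, 0.3]
gripper_width: 0.3
gripper_force: 0.0
```

```bash
python3 - <<'E'
from h import *
go(ch(-90,-105,76),tilt(0))
c=cam('wrist'); save(c,'w2.png'); hsv=cv2.cvtColor(c['f'],cv2.COLOR_RGB2HSV)
for nm,lo,hi in(('red',(0,170,100),(7,255,255)),('green',(50,100,60),(80,255,255))):
    n,l,st,ce=cv2.connectedComponentsWithStats(cv2.inRange(hsv,lo,hi))
    print(nm,[(ce[i].round(1),st[i]) for i in range(1,n) if st[i,4]>60])
print('exp ball',proj(c,ch(-28.8,-105,87)),'exp greentop',proj(c,ch(-22.5,-.6,124)))
E
```

```text
at [428.6  62.  213.9] t 2.975 w 0.3
shift in current tool axes (units) [2.500e-03 2.000e-04 2.758e-01] in goal axes [2.200e-03 2.000e-04 2.758e-01]
turn (units) [-0.0003  0.0015 -0.0019]
red [(array([494.5,  35.8]), array([485,  21,  23,  33, 152], dtype=int32)), (array([348.4, 206.5]), array([336, 195,  24,  22, 268], dtype=int32))]
green [(array([367.2,  80.9]), array([ 345,   34,   46,   94, 3504], dtype=int32)), (array([404.8,  42.7]), array([403,  34,   5,  19,  63], dtype=int32))]
exp ball [340.63616406 204.16657004] exp greentop [365.96936937  84.60082776]
```

View pics/w2.png

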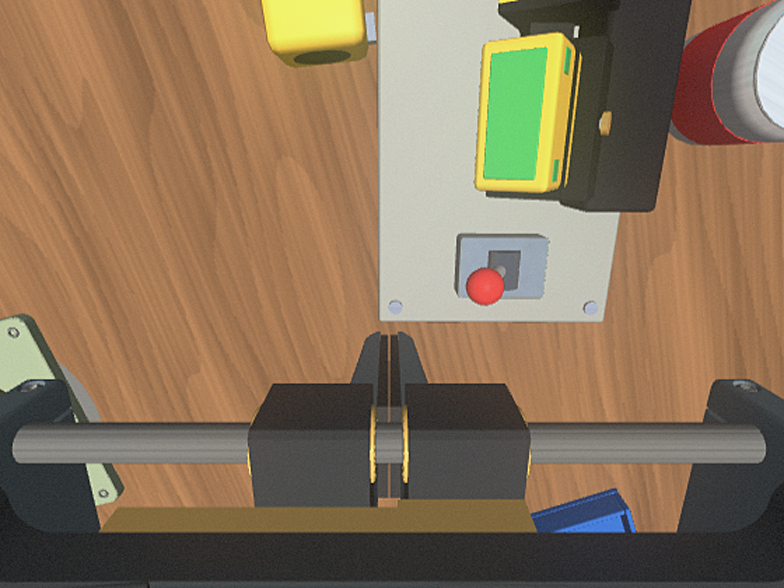

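The picture shows the ball at (485,286), the green top at (516,113), and the plate's near corners at (380,321) and (604,321). I'll refine the charger's origin from these.

```bash
python3 - <<'E'
from m import *
c=cam('wrist')
print('ball z87',inch(onz(c,348,206,87)))
hs=cv2.cvtColor(c['f'],cv2.COLOR_RGB2HSV)
m=cv2.inRange(hs,(0,0,110),(180,45,235))[:229]
for v in (20,80,150,200):
    r=np.where(m[v,250:450])[0]+250; print(v,r[:3],r[-1])
for v in (40,120,200):
    u=np.where(m[v,255:450])[0][0]+255; print('edge',inch(onz(c,u-.5,v,12)))
u0,u1=380/1.4,604/1.4
print('corners',inch(onz(c,u0,229,12)),inch(onz(c,u1,229,12)))
g=cv2.inRange(hs,(50,100,60),(80,255,255)); n,l,st,ce=cv2.connectedComponentsWithStats(g); k=1+np.argmax(st[1:,4])
q=cv2.minAreaRect(cv2.findContours((l==k).astype(np.uint8),0,1)[0][0]); print(q,ce[k])
p,e=tri(ray(c,*q[0]),ray(t,204.2,219.4),ray(s,305.6,170.4)); print('greentop3',inch(p),e)
p,e=tri(ray(c,*q[0]),ray(t,204.2,219.4)); print('greentop wt',inch(p),e)
p,e=tri(ray(c,348,206),ray(t,250.3,231.7)); print('ball wt',inch(p),e)
E
```

```text
ball z87 [ -21.32967871 -106.83991874   87.        ]
20 [262 263 264] 412
80 [270 271 272] 340
150 [270 271 272] 415
200 [270 271 272] 434
edge [-97.33999217  51.85719885  12.        ]
edge [-98.1448284  -28.24727821  12.        ]
edge [ -99.07308843 -120.63599152   12.        ]
corners [ -97.06047911 -157.73253142   12.        ] [ 100.87973892 -158.29301135   12.        ]
((367.26446533203125, 80.35730743408203), (39.60026168823242, 95.2954330444336), 3.6522226333618164) [366.69285714  80.96371429]
greentop3 [-22.18535904   0.33987821 124.64170146] [np.float64(2.095781081002942), np.float64(0.3441873633476027), np.float64(2.4396707026127733)]
greentop wt [-21.96920076   1.42916572 125.53641002] [np.float64(0.8707124972581348), np.float64(0.8707124972581832)]
ball wt [ -24.49841661 -103.46482677   99.52834515] [np.float64(0.38223694482779685), np.float64(0.3822369448278341)]
```

Request:
send_rows([
  {"tx": 0.006,"ty": 0,"tz": 0.07,"rx": 0,"ry": 0,"rz": 0,"gripper": 1},
  {"tx": 0,"ty": 0,"tz": 0.07,"rx": 0,"ry": 0,"rz": 0,"gripper": 1},
  {"tx": 0,"ty": 0,"tz": 0.07,"rx": 0,"ry": 0,"rz": 0,"gripper": 1},
  {"tx": 0,"ty": 0,"tz": 0.065,"rx": 0,"ry": 0,"rz": 0,"gripper": 1},
  {"tx": 0,"ty": 0,"tz": 0,"rx": 0,"ry": 0,"rz": 0,"gripper": 1},
])

```text
time_s: 3.8
ee_pos: [428.0, 65.2, 74.9]
ee_rot: [-179.7, 0.1, 74.8]
force: [1.1, -0.8, 0.8]
gripper_width: 0.9
gripper_force: 0.0
```

Request:
send_rows([
  {"tx": 0,"ty": 0.02,"tz": 0,"rx": 0,"ry": 0,"rz": 0,"gripper": 1},
  {"tx": 0,"ty": 0.02,"tz": 0,"rx": 0,"ry": 0,"rz": 0,"gripper": 1},
  {"tx": 0,"ty": 0.02,"tz": 0,"rx": 0,"ry": 0,"rz": 0,"gripper": 1},
  {"tx": 0,"ty": 0.02,"tz": 0,"rx": 0,"ry": 0,"rz": 0,"gripper": 1},
  {"tx": 0,"ty": 0.02,"tz": 0,"rx": 0,"ry": 0,"rz": 0,"gripper": 1},
  {"tx": 0,"ty": 0.02,"tz": 0,"rx": 0,"ry": 0,"rz": 0,"gripper": 1},
  {"tx": 0,"ty": 0.02,"tz": 0,"rx": 0,"ry": 0,"rz": 0,"gripper": 1},
  {"tx": 0,"ty": 0.01,"tz": 0,"rx": 0,"ry": 0,"rz": 0,"gripper": 1},
  {"tx": 0,"ty": 0.01,"tz": 0,"rx": 0,"ry": 0,"rz": 0,"gripper": 1},
  {"tx": 0,"ty": 0,"tz": 0,"rx": 0,"ry": 0,"rz": 0,"gripper": 1},
])

```text
time_s: 5.05
ee_pos: [507.6, 44.9, 76.4]
ee_rot: [180.0, -0.0, 74.8]
force: [-0.0, 0.6, -0.6]
gripper_width: 0.9
gripper_force: 0.0
```

Request:
send_rows([
  {"tx": 0,"ty": 0.01,"tz": 0,"rx": 0,"ry": 0,"rz": 0,"gripper": 1},
  {"tx": 0,"ty": 0.01,"tz": 0,"rx": 0,"ry": 0,"rz": 0,"gripper": 1},
  {"tx": 0,"ty": 0,"tz": 0,"rx": 0,"ry": 0,"rz": 0,"gripper": 1},
])

```text
time_s: 5.42
ee_pos: [517.3, 42.3, 76.4]
ee_rot: [180.0, -0.0, 74.8]
force: [0.3, 0.7, 0.2]
gripper_width: 0.8
gripper_force: 0.0
```

```bash
python3 - <<'E'
from h import *
o=O
print(inch([517.3,42.3,76]))
c=cam('top'); d=cam('wrist'); e=cam('scene')
def cr(c,b,s): x0,y0,x1,y1=b; return cv2.resize(c['f'][y0:y1,x0:x1,::-1],(390,290),interpolation=cv2.INTER_CUBIC)
im=np.vstack([np.hstack([cr(c,(180,170,300,260),3),cr(e,(220,150,340,240),3)]),np.hstack([cr(d,(0,0,560,420),1),cr(e,(0,0,560,420),1)])])
cv2.imwrite('pics/p3.png',im)
E
```

```text
[   0.63870359 -101.89726227   76.        ]
```

View pics/p3.png

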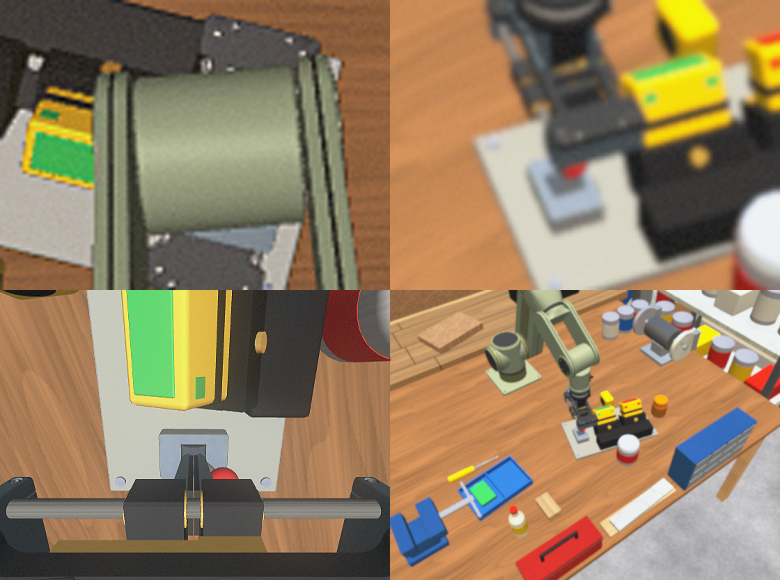

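The ball has moved ahead of the fingers to the far side (wrist quadrant, red at (222,475)) and the gripper's body clears the pack. I'll push on to the stop.

Request:
send_rows([
  {"tx": 0,"ty": 0.006,"tz": 0,"rx": 0,"ry": 0,"rz": 0,"gripper": 1},
  {"tx": 0,"ty": 0.004,"tz": 0,"rx": 0,"ry": 0,"rz": 0,"gripper": 1},
  {"tx": 0,"ty": 0,"tz": 0,"rx": 0,"ry": 0,"rz": 0,"gripper": 1},
])

```text
time_s: 5.95
ee_pos: [521.6, 41.0, 76.4]
ee_rot: [-180.0, 0.0, 74.8]
force: [-1.5, -0.3, 0.2]
gripper_width: 0.4
gripper_force: 0.3
```

Request:
send_rows([
  {"tx": 0,"ty": 0.006,"tz": 0,"rx": 0,"ry": 0,"rz": 0,"gripper": 1},
  {"tx": 0,"ty": 0,"tz": 0,"rx": 0,"ry": 0,"rz": 0,"gripper": 1},
])

```text
time_s: 6.2
ee_pos: [523.2, 40.5, 76.2]
ee_rot: [-179.8, 0.0, 74.8]
force: [-4.8, 1.0, 1.4]
gripper_width: 0.7
gripper_force: 2.5
```

Request:
send_rows([
  {"tx": 0,"ty": 0.008,"tz": 0,"rx": 0,"ry": 0,"rz": 0,"gripper": 1},
  {"tx": 0,"ty": 0,"tz": 0,"rx": 0,"ry": 0,"rz": 0,"gripper": 1},
])

```text
time_s: 6.45
ee_pos: [523.4, 40.4, 76.1]
ee_rot: [-179.4, 0.1, 74.7]
force: [-12.7, 4.9, 7.5]
gripper_width: 0.5
gripper_force: 7.0
```

Request:
send_rows([
  {"tx": 0,"ty": -0.04,"tz": 0,"rx": 0,"ry": 0,"rz": 0,"gripper": 1},
  {"tx": 0,"ty": -0.04,"tz": 0,"rx": 0,"ry": 0,"rz": 0,"gripper": 1},
  {"tx": 0,"ty": -0.08,"tz": -0.08,"rx": 0,"ry": 0,"rz": 0,"gripper": -1},
  {"tx": 0,"ty": -0.06,"tz": -0.1,"rx": 0,"ry": 0,"rz": 0,"gripper": -1},
  {"tx": 0,"ty": 0,"tz": -0.1,"rx": 0,"ry": 0,"rz": 0,"gripper": -1},
  {"tx": 0,"ty": 0,"tz": -0.1,"rx": 0,"ry": 0,"rz": 0,"gripper": -1},
  {"tx": 0,"ty": 0,"tz": 0,"rx": 0,"ry": 0,"rz": 0,"gripper": -1},
])

```text
time_s: 7.32
ee_pos: [425.5, 68.3, 270.9]
ee_rot: [179.3, -0.2, 74.8]
force: [0.1, -0.0, -0.6]
gripper_width: 47.8
gripper_force: 0.0
```

```bash
sed -i 's/^YAW=.*/YAW=np.radians(-15.5); RC=R.from_euler("z",YAW).as_matrix(); O=np.array([545.6,142.1,0])/' h.py
python3 - <<'E'
from m import *
tb=blobs(t,(0,170,120),(6,255,255),(120,150,290,280))[1]; sb=blobs(s,(0,150,120),(8,255,255),(240,140,390,230))[1]; print(tb,sb)
print('exp off',proj(t,ch(28.8,-105,87)),proj(s,ch(28.8,-105,87)),'on',proj(t,ch(-28.8,-105,87)))
hd=ch(-22,0,125)+RC@np.array([.53,0,-.848])*28; print('head',hd, inch(hd))
zt=RC@[.53,0,-.848]
pre=hd+zt*(19-110); print('pre'); go(pre,tilt(32))
print('lower',zt*91/500)
E
```

```text
[([153.7, 207.4], [139, 199, 30, 17, 296]), ([256.0, 209.0], [251, 204, 11, 11, 89])] [([342.8, 159.4], [334, 157, 18, 6, 39]), ([276.4, 202.4], [273, 199, 8, 8, 48])]
exp off [255.9403767  208.35501972] [277.9596491  202.82722243] on [249.86511876 232.81667388]
head [538.70040596 144.01342677 101.256     ] [-7.16000000e+00 -6.97297238e-15  1.01256000e+02]
pre
at [422.7  68.  266.7] t 7.425 w 55.6
shift in current tool axes (units) [0.208  0.0872 0.1768] in goal axes [ 0.2086 -0.0201  0.1955]
turn (units) [-1.062  -0.0037  0.0096]
lower [ 0.09295179 -0.02577781 -0.154336  ]
```

Request:
send_rows([
  {"tx": 0.05,"ty": 0,"tz": 0,"rx": -0.266,"ry": 0,"rz": 0,"gripper": -1},
  {"tx": 0.05,"ty": 0,"tz": 0,"rx": -0.266,"ry": 0,"rz": 0,"gripper": -1},
  {"tx": 0.05,"ty": 0,"tz": 0,"rx": -0.266,"ry": 0,"rz": 0,"gripper": -1},
  {"tx": 0.058,"ty": -0.02,"tz": 0,"rx": -0.264,"ry": 0,"rz": 0.01,"gripper": -1},
  {"tx": 0,"ty": 0,"tz": 0.07,"rx": 0,"ry": 0,"rz": 0,"gripper": -1},
  {"tx": 0,"ty": 0,"tz": 0.07,"rx": 0,"ry": 0,"rz": 0,"gripper": -1},
  {"tx": 0,"ty": 0,"tz": 0.055,"rx": 0,"ry": 0,"rz": 0,"gripper": -1},
  {"tx": 0,"ty": 0,"tz": 0,"rx": 0,"ry": 0,"rz": 0,"gripper": -1},
  {"tx": 0,"ty": 0,"tz": 0,"rx": 0,"ry": 0,"rz": 0,"gripper": -1},
])

```text
time_s: 8.55
ee_pos: [489.0, 153.7, 178.8]
ee_rot: [148.9, 0.0, 74.5]
force: [0.2, 0.4, 0.3]
gripper_width: 91.2
gripper_force: 0.0
```

```bash
python3 - <<'E'
from h import *
hd=ch(-22,0,125)+RC@np.array([.53,0,-.848])*28; zt=RC@[.53,0,-.848]
go(hd+zt*(19-91-19),tilt(32)); s=env.state(); c=cam('wrist'); save(c,'w4.png')
hs=cv2.cvtColor(c['f'],cv2.COLOR_RGB2HSV)
g=cv2.inRange(hs,(50,100,60),(80,255,255)); n,l,st,ce=cv2.connectedComponentsWithStats(g); k=1+np.argmax(st[1:,4])
q=cv2.minAreaRect(cv2.findContours((l==k).astype(np.uint8),0,1)[0][0]); print(q,st[k])
print('exp',proj(c,ch(-22,0,125)))
# ray meets plane through top, normal zt
C,d=ray(c,*q[0]); P=ch(-22,0,125); X=C+d*((P-C)@zt)/(d@zt); print('top centre charger',inch(X)); print('in tool', (tilt(32).T@(X-s['ee_pos'])).round(1))
for a in ((C,d),):
    t=cam('top'); print('tri',inch(tri(a,ray(t,204.2,219.4))[0]),tri(a,ray(t,204.2,219.4))[1])
E
```

```text
at [489.  153.7 178.8] t 8.55 w 91.2
shift in current tool axes (units) [0.0078 0.0034 0.003 ] in goal axes [0.0078 0.0034 0.0031]
turn (units) [-0.0313  0.0021 -0.0005]
((276.0, 221.0), (78.0, 38.0), 90.0) [ 257  182   39   79 2985]
exp [280.32597582 222.5826836 ]
top centre charger [-24.84250517   1.27895952 123.22343427]
in tool [ 5.2 -1.7 64.5]
tri [-23.50109853  -0.29232456 120.28642989] [np.float64(0.5756018208216039), np.float64(0.5756018208217187)]
```

View pics/w4.png

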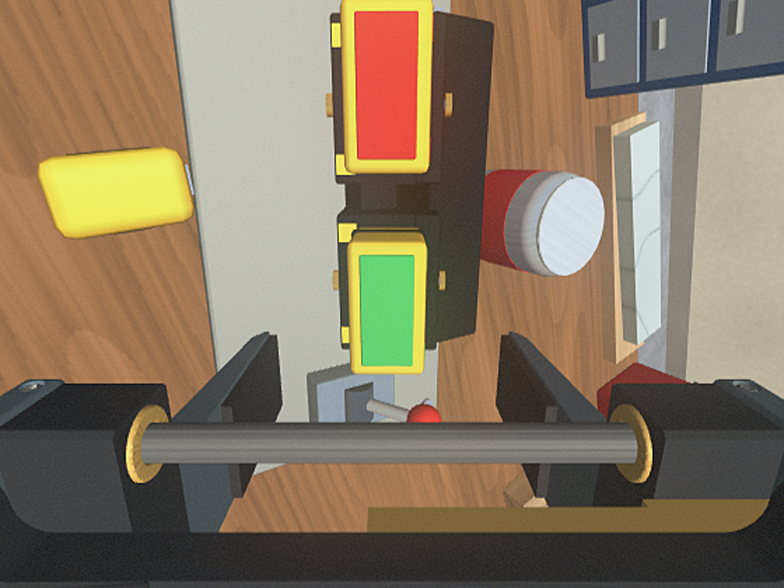

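The fingers straddle the green pack (green top centre at (386,310)), about 5 mm off in tool x and −1.7 mm in y. The fingertips will end above the gold noses on the socket's sides.

Request:
send_rows([
  {"tx": 0.01,"ty": -0.003,"tz": 0,"rx": -0.03,"ry": 0,"rz": 0,"gripper": -1},
  {"tx": 0,"ty": 0,"tz": 0.05,"rx": 0,"ry": 0,"rz": 0,"gripper": -1},
  {"tx": 0,"ty": 0,"tz": 0.05,"rx": 0,"ry": 0,"rz": 0,"gripper": -1},
  {"tx": 0,"ty": 0,"tz": 0.04,"rx": 0,"ry": 0,"rz": 0,"gripper": -1},
  {"tx": 0,"ty": 0,"tz": 0.03,"rx": 0,"ry": 0,"rz": 0,"gripper": -1},
  {"tx": 0,"ty": 0,"tz": 0,"rx": 0,"ry": 0,"rz": 0,"gripper": -1},
])

```text
time_s: 9.4
ee_pos: [532.7, 146.7, 106.1]
ee_rot: [148.0, 0.0, 74.4]
force: [0.8, 0.0, -0.6]
gripper_width: 90.8
gripper_force: 0.0
```

Request:
send_rows([
  {"tx": 0,"ty": 0,"tz": 0.02,"rx": 0,"ry": 0,"rz": 0,"gripper": -1},
  {"tx": 0,"ty": 0,"tz": 0.018,"rx": 0,"ry": 0,"rz": 0,"gripper": -1},
  {"tx": 0,"ty": 0,"tz": 0,"rx": 0,"ry": 0,"rz": 0,"gripper": -1},
])

```text
time_s: 9.78
ee_pos: [542.3, 143.8, 89.4]
ee_rot: [148.0, 0.1, 74.4]
force: [0.2, 0.2, 0.1]
gripper_width: 91.2
gripper_force: 0.0
```

Request:
send_rows([
  {"tx": 0,"ty": 0,"tz": 0,"rx": 0,"ry": 0,"rz": 0,"gripper": 1},
  {"tx": 0,"ty": 0,"tz": 0,"rx": 0,"ry": 0,"rz": 0,"gripper": 1},
  {"tx": 0,"ty": 0,"tz": 0,"rx": 0,"ry": 0,"rz": 0,"gripper": 1},
  {"tx": 0,"ty": 0,"tz": 0,"rx": 0,"ry": 0,"rz": 0,"gripper": 1},
  {"tx": 0,"ty": 0,"tz": 0,"rx": 0,"ry": 0,"rz": 0,"gripper": 1},
  {"tx": 0,"ty": 0,"tz": 0,"rx": 0,"ry": 0,"rz": 0,"gripper": 1},
], grip_force=45)

```text
time_s: 10.52
ee_pos: [541.5, 144.2, 89.4]
ee_rot: [148.1, 0.0, 74.4]
force: [-5.4, 2.1, 0.8]
gripper_width: 43.5
gripper_force: 45.0
```

Request:
send_rows([
  {"tx": 0,"ty": -0.002,"tz": 0,"rx": 0,"ry": 0,"rz": 0,"gripper": 1},
  {"tx": 0,"ty": 0,"tz": -0.01,"rx": 0,"ry": 0,"rz": 0,"gripper": 1},
  {"tx": 0,"ty": 0,"tz": -0.01,"rx": 0,"ry": 0,"rz": 0,"gripper": 1},
  {"tx": 0,"ty": 0,"tz": -0.01,"rx": 0,"ry": 0,"rz": 0,"gripper": 1},
  {"tx": 0,"ty": 0,"tz": -0.01,"rx": 0,"ry": 0,"rz": 0,"gripper": 1},
  {"tx": 0,"ty": 0,"tz": 0,"rx": 0,"ry": 0,"rz": 0,"gripper": 1},
])

```text
time_s: 11.28
ee_pos: [531.0, 147.0, 106.9]
ee_rot: [148.0, 0.0, 74.4]
force: [-1.9, -0.9, -2.0]
gripper_width: 43.6
gripper_force: 45.0
```

Request:
send_rows([
  {"tx": 0,"ty": 0,"tz": -0.01,"rx": 0,"ry": 0,"rz": 0,"gripper": 1},
  {"tx": 0,"ty": 0,"tz": -0.01,"rx": 0,"ry": 0,"rz": 0,"gripper": 1},
  {"tx": 0,"ty": 0,"tz": -0.02,"rx": 0,"ry": 0,"rz": 0,"gripper": 1},
  {"tx": 0,"ty": 0,"tz": -0.02,"rx": 0,"ry": 0,"rz": 0,"gripper": 1},
  {"tx": 0,"ty": 0,"tz": -0.02,"rx": 0,"ry": 0,"rz": 0,"gripper": 1},
  {"tx": 0,"ty": 0,"tz": -0.02,"rx": 0,"ry": 0,"rz": 0,"gripper": 1},
  {"tx": 0,"ty": 0,"tz": -0.03,"rx": 0,"ry": 0,"rz": 0,"gripper": 1},
  {"tx": 0,"ty": 0,"tz": -0.04,"rx": 0,"ry": 0,"rz": 0,"gripper": 1},
  {"tx": 0,"ty": 0,"tz": -0.04,"rx": 0,"ry": 0,"rz": 0,"gripper": 1},
  {"tx": 0,"ty": 0,"tz": -0.04,"rx": 0,"ry": 0,"rz": 0,"gripper": 1},
  {"tx": 0,"ty": 0,"tz": 0,"rx": 0,"ry": 0,"rz": 0,"gripper": 1},
])

```text
time_s: 12.65
ee_pos: [467.6, 165.7, 214.2]
ee_rot: [147.9, -0.1, 74.5]
force: [-0.1, -0.6, -3.0]
gripper_width: 44.0
gripper_force: 45.0
```

```bash
cat >> h.py <<'E'
TY=np.radians(5.6); RT=R.from_euler('z',TY).as_matrix(); TE=np.array([528.2,-347.7,0])+RT@[0,56,0]
def down(yaw): return R.from_euler('xyz',[180,0,yaw],degrees=True).as_matrix()
E
python3 - <<'E'
from h import *
s=env.state(); print(s['force'],s['qpos'].round(1)); c=cam('scene'); w=cam('wrist')
im=np.vstack([cv2.resize(c['f'][60:270,180:460,::-1],(560,420)),cv2.resize(w['f'][:,:,::-1],(240,180))[:0].reshape(0,560,3) if 0 else np.zeros((0,560,3),np.uint8)])
cv2.imwrite('pics/p5.png',np.hstack([im,cv2.resize(w['f'][:,:,::-1],(240,420))]))
print(TE); go([TE[0],TE[1],240],down(95.6))
E
```

```text
[-0.1197938  -0.62211465 -2.96509375] [ 33.9   1.7 118.8 -36.   43.2  72.6]
[ 522.73535761 -291.9672656     0.        ]
at [467.3 164.9 212.3] t 12.75 w 43.7
shift in current tool axes (units) [-0.8507  0.3274  0.1396] in goal axes [-0.9202  0.0212 -0.0554]
turn (units) [ 1.0533  0.1975 -0.6859]
```

View pics/p5.png

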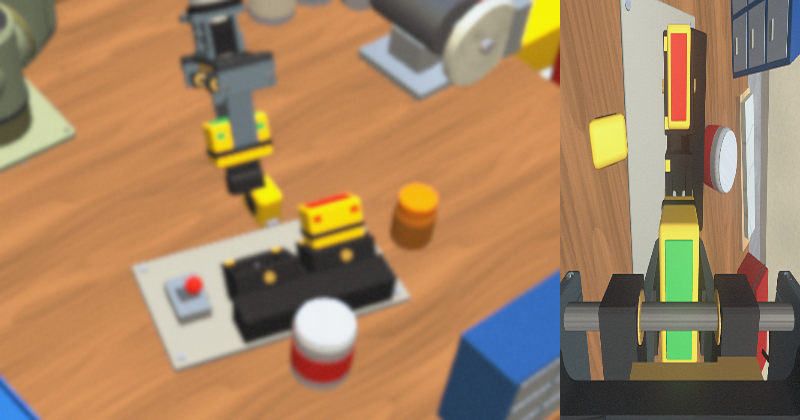

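The pack is out at (238,150), the red one is still seated at (332,215) and the switch ball is on the far side at (193,286). Next I'll bring the pack upright and carry it over.

Request:
send_rows([
  {"tx": 0,"ty": 0,"tz": 0,"rx": 0.21,"ry": 0.04,"rz": -0.137,"gripper": 1},
  {"tx": 0,"ty": 0,"tz": 0,"rx": 0.21,"ry": 0.04,"rz": -0.137,"gripper": 1},
  {"tx": 0,"ty": 0,"tz": 0,"rx": 0.21,"ry": 0.04,"rz": -0.137,"gripper": 1},
  {"tx": 0,"ty": 0,"tz": 0,"rx": 0.21,"ry": 0.04,"rz": -0.137,"gripper": 1},
  {"tx": 0,"ty": 0,"tz": 0,"rx": 0.213,"ry": 0.038,"rz": -0.138,"gripper": 1},
  {"tx": -0.05,"ty": 0,"tz": -0.03,"rx": 0,"ry": 0,"rz": 0,"gripper": 1},
  {"tx": -0.09,"ty": 0.003,"tz": -0.025,"rx": 0,"ry": 0,"rz": 0,"gripper": 1},
  {"tx": -0.1,"ty": 0.003,"tz": 0,"rx": 0,"ry": 0,"rz": 0,"gripper": 1},
  {"tx": -0.1,"ty": 0.003,"tz": 0,"rx": 0,"ry": 0,"rz": 0,"gripper": 1},
  {"tx": -0.1,"ty": 0.003,"tz": 0,"rx": 0,"ry": 0,"rz": 0,"gripper": 1},
  {"tx": -0.1,"ty": 0.003,"tz": 0,"rx": 0,"ry": 0,"rz": 0,"gripper": 1},
  {"tx": -0.1,"ty": 0.003,"tz": 0,"rx": 0,"ry": 0,"rz": 0,"gripper": 1},
])

```text
time_s: 14.25
ee_pos: [505.1, -155.7, 239.7]
ee_rot: [179.6, 0.2, 95.2]
force: [1.3, 0.2, -3.6]
gripper_width: 43.5
gripper_force: 45.0
```

Request:
send_rows([
  {"tx": -0.1,"ty": 0.003,"tz": 0,"rx": 0,"ry": 0,"rz": 0,"gripper": 1},
  {"tx": -0.09,"ty": 0,"tz": 0,"rx": 0,"ry": 0,"rz": 0,"gripper": 1},
  {"tx": -0.06,"ty": 0,"tz": 0,"rx": 0,"ry": 0,"rz": 0,"gripper": 1},
  {"tx": -0.03,"ty": 0,"tz": 0,"rx": 0,"ry": 0,"rz": 0,"gripper": 1},
  {"tx": 0,"ty": 0,"tz": 0,"rx": 0,"ry": 0,"rz": 0,"gripper": 1},
  {"tx": 0,"ty": 0,"tz": 0,"rx": 0,"ry": 0,"rz": 0,"gripper": 1},
])

```text
time_s: 15.0
ee_pos: [519.2, -291.4, 241.0]
ee_rot: [179.5, 0.1, 95.2]
force: [-0.3, 0.3, -2.9]
gripper_width: 43.8
gripper_force: 45.0
```

```bash
python3 - <<'E'
from h import *
go([TE[0],TE[1],90],down(95.6)); print(env.state()['force'])
c=cam('scene'); w=cam('wrist')
cv2.imwrite('pics/p6.png',np.hstack([cv2.resize(c['f'][190:400,60:270,::-1],(400,400),interpolation=cv2.INTER_CUBIC),cv2.resize(w['f'][:,:,::-1],(400,400))]))
p=env.state()['ee_pos']
print('scene px foot if 59 below',proj(c,p-[0,0,59]), 'tcp',proj(c,p))
# tray check in wrist: empty half corners predicted
for x,y in((-70,-53.5),(70,-53.5),(70,53.5),(-70,53.5)): 
    P=TE+RT@[x,y,5]; q=proj(w,P); print(q.round(), (q*[400/560,400/420]+[400,0]).round())
E
```

```text
at [ 519.2 -291.4  241. ] t 15.0 w 43.8
shift in current tool axes (units) [-0.0011  0.0044  0.3021] in goal axes [-0.0018  0.0069  0.3021]
turn (units) [ 0.016   0.0043 -0.0119]
[-0.270671    0.26915853 -2.94323908]
scene px foot if 59 below [158.7448062  232.32344111] tcp [153.47598329 216.85533176]
[226. 222.] [562. 211.]
[331. 221.] [636. 211.]
[334. 140.] [639. 133.]
[221. 140.] [558. 134.]
```

View pics/p6.png

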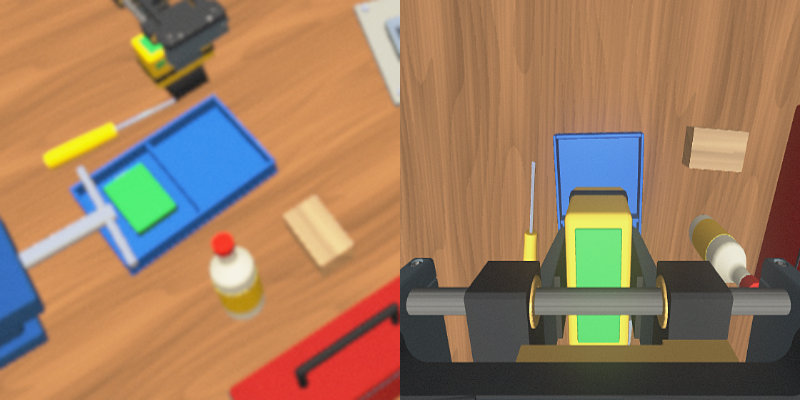

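The projected tray corners match the picture (inner far corners at (558,134) and (639,133)), so I'll lower the pack with small corrections.

Request:
send_rows([
  {"tx": -0.001,"ty": 0.006,"tz": 0,"rx": 0.016,"ry": 0.004,"rz": -0.012,"gripper": 1},
  {"tx": 0,"ty": 0,"tz": 0.06,"rx": 0,"ry": 0,"rz": 0,"gripper": 1},
  {"tx": 0,"ty": 0,"tz": 0.08,"rx": 0,"ry": 0,"rz": 0,"gripper": 1},
  {"tx": 0,"ty": 0,"tz": 0.08,"rx": 0,"ry": 0,"rz": 0,"gripper": 1},
  {"tx": 0,"ty": 0,"tz": 0.06,"rx": 0,"ry": 0,"rz": 0,"gripper": 1},
  {"tx": 0,"ty": 0,"tz": 0.03,"rx": 0,"ry": 0,"rz": 0,"gripper": 1},
  {"tx": 0,"ty": 0,"tz": 0.02,"rx": 0,"ry": 0,"rz": 0,"gripper": 1},
  {"tx": 0,"ty": 0,"tz": 0,"rx": 0,"ry": 0,"rz": 0,"gripper": 1},
  {"tx": 0,"ty": 0,"tz": 0,"rx": 0,"ry": 0,"rz": 0,"gripper": 1},
])

```text
time_s: 16.23
ee_pos: [523.3, -293.4, 77.5]
ee_rot: [179.9, 0.2, 95.6]
force: [-0.5, -0.4, -4.3]
gripper_width: 43.8
gripper_force: 45.0
```

Request:
send_rows([
  {"tx": 0,"ty": 0,"tz": 0.004,"rx": 0,"ry": 0,"rz": 0,"gripper": 1},
  {"tx": 0,"ty": 0,"tz": 0.004,"rx": 0,"ry": 0,"rz": 0,"gripper": 1},
  {"tx": 0,"ty": 0,"tz": 0,"rx": 0,"ry": 0,"rz": 0,"gripper": 1},
])

```text
time_s: 16.6
ee_pos: [522.4, -292.9, 72.3]
ee_rot: [180.0, 0.1, 95.6]
force: [-1.3, -0.1, -3.5]
gripper_width: 43.8
gripper_force: 45.0
```

Request:
send_rows([
  {"tx": 0,"ty": 0,"tz": 0.004,"rx": 0,"ry": 0,"rz": 0,"gripper": 1},
  {"tx": 0,"ty": 0,"tz": 0.004,"rx": 0,"ry": 0,"rz": 0,"gripper": 1},
  {"tx": 0,"ty": 0,"tz": 0,"rx": 0,"ry": 0,"rz": 0,"gripper": 1},
])

```text
time_s: 16.98
ee_pos: [522.6, -293.1, 69.1]
ee_rot: [179.9, 0.1, 95.6]
force: [-1.5, 0.3, 3.7]
gripper_width: 43.8
gripper_force: 45.0
```

Request:
send_rows([
  {"tx": 0,"ty": 0,"tz": 0.003,"rx": 0,"ry": 0,"rz": 0,"gripper": 1},
  {"tx": 0,"ty": 0,"tz": 0,"rx": 0,"ry": 0,"rz": 0,"gripper": 1},
])

```text
time_s: 17.23
ee_pos: [522.7, -293.1, 69.1]
ee_rot: [179.9, 0.1, 95.6]
force: [-3.2, 1.0, 12.0]
gripper_width: 43.8
gripper_force: 45.0
```

Request:
send_rows([
  {"tx": 0,"ty": 0,"tz": 0.003,"rx": 0,"ry": 0,"rz": 0,"gripper": 1},
  {"tx": 0,"ty": 0,"tz": 0,"rx": 0,"ry": 0,"rz": 0,"gripper": 1},
])

```text
time_s: 17.48
ee_pos: [522.7, -293.1, 69.1]
ee_rot: [179.9, 0.1, 95.6]
force: [-5.4, 3.5, 19.6]
gripper_width: 43.7
gripper_force: 45.0
```

Contact is firm at TCP z 69. I'll ease off the preload, check, then open.

Request:
send_rows([
  {"tx": 0,"ty": 0,"tz": -0.007,"rx": 0,"ry": 0,"rz": 0,"gripper": 1},
  {"tx": 0,"ty": 0,"tz": 0,"rx": 0,"ry": 0,"rz": 0,"gripper": 1},
  {"tx": 0,"ty": 0,"tz": 0,"rx": 0,"ry": 0,"rz": 0,"gripper": 1},
], grip_force=20)

```text
time_s: 17.85
ee_pos: [522.9, -293.2, 69.1]
ee_rot: [179.9, 0.1, 95.6]
force: [-0.5, 0.6, 4.8]
gripper_width: 44.1
gripper_force: 20.0
```

Request:
send_rows([
  {"tx": 0,"ty": 0,"tz": 0,"rx": 0,"ry": 0,"rz": 0,"gripper": -0.1},
  {"tx": 0,"ty": 0,"tz": 0,"rx": 0,"ry": 0,"rz": 0,"gripper": -0.3},
  {"tx": 0,"ty": 0,"tz": 0,"rx": 0,"ry": 0,"rz": 0,"gripper": -0.6},
  {"tx": 0,"ty": 0,"tz": 0,"rx": 0,"ry": 0,"rz": 0,"gripper": -1},
  {"tx": 0,"ty": 0,"tz": 0,"rx": 0,"ry": 0,"rz": 0,"gripper": -1},
  {"tx": 0,"ty": 0,"tz": 0,"rx": 0,"ry": 0,"rz": 0,"gripper": -1},
])

```text
time_s: 18.6
ee_pos: [522.5, -293.0, 68.9]
ee_rot: [180.0, 0.1, 95.6]
force: [0.6, -0.3, -0.1]
gripper_width: 90.6
gripper_force: 0.0
```

Request:
send_rows([
  {"tx": 0,"ty": 0,"tz": -0.02,"rx": 0,"ry": 0,"rz": 0,"gripper": -1},
  {"tx": 0,"ty": 0,"tz": -0.04,"rx": 0,"ry": 0,"rz": 0,"gripper": -1},
  {"tx": 0,"ty": 0,"tz": -0.08,"rx": 0,"ry": 0,"rz": 0,"gripper": -1},
  {"tx": 0,"ty": 0,"tz": -0.1,"rx": 0,"ry": 0,"rz": 0,"gripper": -1},
  {"tx": 0,"ty": 0,"tz": -0.1,"rx": 0,"ry": 0,"rz": 0,"gripper": -1},
  {"tx": -0.1,"ty": 0,"tz": 0,"rx": 0,"ry": 0,"rz": 0,"gripper": -1},
  {"tx": -0.1,"ty": 0,"tz": 0,"rx": 0,"ry": 0,"rz": 0,"gripper": -1},
  {"tx": 0,"ty": -0.1,"tz": 0,"rx": 0,"ry": 0,"rz": 0,"gripper": -1},
  {"tx": 0,"ty": -0.1,"tz": 0,"rx": 0,"ry": 0,"rz": 0,"gripper": -1},
  {"tx": 0,"ty": 0,"tz": 0,"rx": 0,"ry": 0,"rz": 0,"gripper": -1},
  {"tx": 0,"ty": 0,"tz": 0,"rx": 0,"ry": 0,"rz": 0,"gripper": -1},
])

```text
time_s: 19.98
ee_pos: [433.2, -402.2, 239.8]
ee_rot: [179.9, 0.1, 95.5]
force: [1.1, 0.2, -0.6]
gripper_width: 91.1
gripper_force: 0.0
```

```bash
python3 - <<'E'
from h import *
c=cam('scene'); w=cam('top'); save(w,'x.png',1)
cv2.imwrite('pics/p7.png',np.hstack([cv2.resize(c['f'][120:400,50:400,::-1],(400,320),interpolation=cv2.INTER_CUBIC),cv2.resize(w['f'][100:300,100:500,::-1],(400,320))]))
print(env.state()['time_s'],env.state()['ee_pos'],env.state()['qvel'].round(1))
E
```

```text
20.075 [ 433.68717347 -401.92200304  239.24645594] [ 0.3  0.3  0.2 -0.1  0.  -0.1]
```

View pics/p7.png

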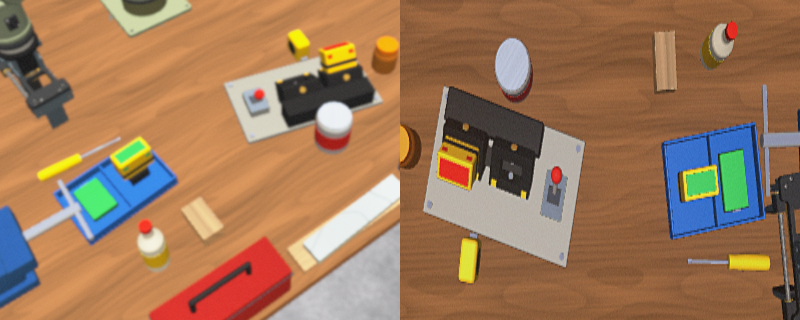

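The pack stands upright in the empty half (130,155 left; 700,183 right), the switch is off, the red pack is seated, the other objects are where they were, and the arm is clear.

```bash
python3 -c "
from workcell import env
print(env.job_done())"
```

```text
the job is handed in; nothing more can be done
None
```

I've handed the job in at about 20 s: the switch is off, the green-marked pack stands upright in the tray's empty half, the red-marked pack is still seated, and nothing else looked moved in the last pictures; no verdict came back.

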